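# Pack the sauce pots six round one in the tin

## Robot

A 6-joint arm with a two-finger parallel gripper is mounted at the origin on the work surface. World frame = base frame: x ahead of the robot, y to its left, z up, the work surface at z = 0. Lengths are in m, angles in rad, forces in N, time in s.
With the tool pointing down it reaches from about 0.4 to 0.925 m from the base axis. Payload 12.5 kg.
Tool frame: the origin (TCP) lies between the finger pads; the fingertips stand 14 mm ahead of it and the grasp point (between the pads) lies 5 mm behind it; z points along the fingers, y is the direction in which the jaws open and shut (so a half turn about z gives the same grasp; the last joint's range is limited). The gripper opens to 95 mm and grips with 3 to 60 N. Pads are 20 mm wide; open, the fingers measure 119 mm over their backs; the gripper's body (75 mm by 180 mm) begins 59 mm behind the grasp point.
Start: joints at [1.051, 0.491, 1.559, -0, 1.092, -0.106], TCP at [0.251, 0.572, 0.229] pointing down, gripper open.
Joint ranges: [-3.1, 3.1], [-0.84, 2.19], [0.05, 2.79], [-1.13, 4.28], [0.06, 2.93], [-2.69, 2.69]. Speed limits (rad/s): [2.22, 2.22, 2.79, 3.14, 3.14, 3.14].

## Interface

Orientations are given as a unit quaternion [w, x, y, z].
In Python, from rig import read_state, imaging, arm gives the robot as it stands.
- The arm moves only by the shell command python3 -m handwheel 'ROWS' [OPENING] [FORCE]. ROWS is JSON, a list that holds one entry, the list of rows, each a list of 6 numbers: the shift along the tool's x, y, z in m, then the turn, a rotation vector about the tool's x, y, z in rad. In form: [[[tx, ty, tz, wx, wy, wz], ...]]. A call has 1 to 12 rows; each row is the pose to reach, as a shift and turn from the pose commanded when the call began, along the tool's axes at that moment; what a row does not reach only later rows make up. A row lasts 1/8 s, in which the tool goes at most 62.5 mm and 10.7 degrees, less where a joint would pass 70% of its speed; a pose out of reach is approached as far as the arm can. A call with a gripper value outside its range is refused whole. OPENING is the finger opening in m, from 0 to 0.0951, set as the call begins (- or left out, the last holds). The fingers move at their own pace and stop on an object; FORCE is the grip in N (left out, the last holds). Time passes only in rows, so rows that repeat a pose let the fingers close. It gives the time, the measured TCP pose, the force and the opening at its end, in the units of the state.
- read_state(): the state, without advancing time (a new reading comes with each control period).
- imaging.grab_frame(name): name is "scene" or "top"; returns the picture (384x512x3 uint8, red, green, blue); there is no depth.
- imaging.calibration(name): a dict with "vfov" (degrees; the focal length in pixels is half the picture's height over the tangent of half this angle, whatever the lens; pixels are square), "cx", "cy" (the principal point, pixels), "rvec" (rotation vector, rad) and "tvec" (3), from world to camera coordinates, as OpenCV has them. Camera axes: x right, y down, z forward; pixel columns grow to the right and rows downward; lengths in m; the calibration is good to about 2 mm. A picture is of the moment at which its call begins. calibration takes no time and is no camera call.
- arm.finish_job(): hands the job in, once; it reports no verdict.
The state is a dict: "t": time; "q": joint angles; "joint_vel": joint speeds; "joint_efforts": joint torques, N m; "tool_pos": TCP position; "eef_rot": TCP orientation; "wrist_force": force on the tool from outside, world axes, zero at the start; "wrist_torque": the same for the moment, N m; "gripper_width": finger opening in m.
Only numpy, scipy, OpenCV 4.12 (cv2) and the standard library are available. Lean on these libraries where they do the work, as an engineer would, in place of code of your own. Each camera call takes 0.05 s, during which the arm holds its last target.

## Task

Pack the three sauce pots from the wooden board into the round tin with the four already there, so that all seven stand upright and flat on the tin's bottom, six round one. One pot in the tin stands across two places, so it needs shifting along the wall to make room for them all. Set the pots down rather than dropping them, do not tip any over, and leave the bottles and the cups standing nearby alone.

Things in the scene. Friction and masses are not known exactly. Their poses are not given: they have to be found in the camera images.
- tin: Shallow round open steel tin, loose on the counter, 700 g: outer diameter 218 mm, inner 212 mm, 36 mm tall, bottom 4 mm thick. Origin: centre of its underside; inner bottom 4 mm above it; z up. Seven pots fit only as one in the middle and six round it 60 degrees apart, each ring pot's axis 66 to 73 mm from the tin's axis.
- board: Flat wooden serving board fixed to the counter, 190 mm (x) by 250 mm (y) by 12 mm; it carries the three pots to be packed. Origin: centre of its underside. The board and the tin may be on either side of the robot.
- pot0: Squat round sauce pot, 80 mm tall, about 180 g: white body 66 mm in diameter, 50 mm tall (bevelled foot: 54 mm across, widening to 66 mm over the lowest 8 mm; shoulder narrowing from 66 mm at height 41 to 48 mm at 50), topped by a metal cap 32 mm in diameter, 30 mm tall: the part to grip. Origin: centre of its underside; z up its axis. Starts in the middle of the tin.
- pot1: Pot of the same make as pot0 (body 66 mm across, 80 mm tall, cap 32 mm across to grip). Origin: centre of its underside; z up. Starts in the tin by the wall, next to pot2.
- pot2: Pot of the same make as pot0 (body 66 mm across, 80 mm tall, cap 32 mm across to grip). Origin: centre of its underside; z up. Starts in the tin by the wall, next to pot1.
- pot3: Pot of the same make as pot0 (body 66 mm across, 80 mm tall, cap 32 mm across to grip). Origin: centre of its underside; z up. Starts in the tin by the wall, opposite pot1 and pot2, across two places of the ring (within 8 mm of midway): only two more pots fit in the ring until it is shifted along the wall into one of these places.
- pot4: Pot of the same make as pot0 (body 66 mm across, 80 mm tall, cap 32 mm across to grip). Origin: centre of its underside; z up. Starts upright on the board.
- pot5: Pot of the same make as pot0 (body 66 mm across, 80 mm tall, cap 32 mm across to grip). Origin: centre of its underside; z up. Starts upright on the board.
- pot6: Pot of the same make as pot0 (body 66 mm across, 80 mm tall, cap 32 mm across to grip). Origin: centre of its underside; z up. Starts upright on the board.
- squeeze_bottle: Bystander: red squeeze bottle, 68 mm in diameter, 195 mm tall, standing loose near the far edge. Origin: centre of its underside.
- cup_stack: Bystander: upright stack of white cups, 75 mm in diameter, 133 mm tall, standing loose near the far edge. Origin: centre of its underside.
- drink: Bystander: green glass bottle, 66 mm in diameter, 230 mm tall, standing loose near the far edge. Origin: centre of its underside.
There are look-alikes about, which are no part of the job. What is shaped like the pot6 but turquoise is not meant.

How it is judged:
By the outcome, as a careful person would: the job done as asked, in the order asked, and still so for the second after the job is handed in, with the robot touching nothing.
It also fails if it takes over 69 s, if anything falls off the work surface, if the arm or the gripper's body presses on something with over 40 N, if the wrist force passes 120 N, or if a joint passes its speed limit or range.

## Working session

There is one attempt and no reset: what is moved stays moved. The work goes in short steps, Python scripts to look and compute and a shell command to move; the robot and the scene stay as the last step left them, time stands still between calls to the robot, and variables do not carry over. Pictures are saved under pics/ and viewed, and the job is handed in when it is done.

```bash
ls; mkdir -p pics
python3 - <<'E'
from rig import read_state, imaging, arm
import cv2
print(read_state())
for n in("scene","top"):
    print(n,imaging.calibration(n))
    im=imaging.grab_frame(n); cv2.imwrite(f"pics/{n}0.png",im[:,:,::-1])
E
```

```text
pics
{'t': 0.0, 'q': array([ 1.05142455e+00,  4.91547665e-01,  1.55948524e+00, -2.18491549e-05,
        1.09170551e+00, -1.05594999e-01]), 'joint_vel': array([-1.43280984e-03, -2.39876840e-03,  6.08447586e-05, -2.30974793e-04,
        7.60076977e-04, -9.79609100e-05]), 'joint_efforts': array([ 3.88699715e-03, -6.12649941e+01, -2.58195966e+01,  6.94179372e-02,
        4.81073989e-02, -7.32681951e-05]), 'tool_pos': array([0.251151  , 0.57204729, 0.22805681]), 'eef_rot': array([-1.66895307e-04,  2.05410675e-01,  9.78675700e-01, -5.48120925e-04]), 'wrist_force': array([-0.00761327,  1.05044034, -0.25318867]), 'wrist_torque': array([0.0130575 , 0.02065672, 0.04349506]), 'gripper_width': 0.09519467717086984}
scene {'vfov': 45.47353472969326, 'cx': 262.74872075398025, 'cy': 195.69613388182435, 'rvec': array([ 1.45364072,  2.15348045, -0.86315324]), 'tvec': array([ 0.29679989, -0.30843806,  1.63790765])}
top {'vfov': 52.58898838947863, 'cx': 259.2008675044881, 'cy': 189.64075645751214, 'rvec': array([ 2.16668371, -2.17237565,  0.11788401]), 'tvec': array([-0.07139643,  0.54929372,  1.02377751])}
```

View pics/scene0.png

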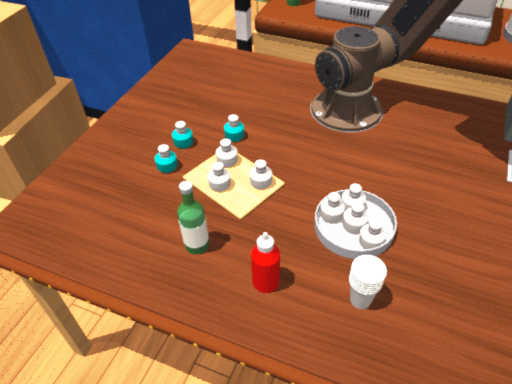

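View pics/top0.png

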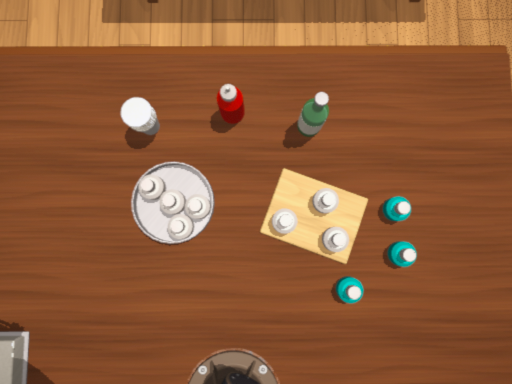

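Run:
```python
import cv2
def crop(n,o,x0,y0,w,h,s):
    im=cv2.imread(f"pics/{n}.png")[y0:y0+h,x0:x0+w]
    im=cv2.resize(im,None,fx=s,fy=s,interpolation=cv2.INTER_CUBIC)
    for k in range(0,w,10): 
        cv2.line(im,(k*s,0),(k*s,6),(0,0,255),1); cv2.putText(im,str(x0+k),(k*s,16),0,.35,(0,0,255),1)
    for k in range(0,h,10): 
        cv2.line(im,(0,k*s),(6,k*s),(0,0,255),1); cv2.putText(im,str(y0+k),(8,k*s+4),0,.35,(0,0,255),1)
    cv2.imwrite(f"pics/{o}.png",im)
crop("top0","c_tin",125,155,96,96,6)
crop("top0","c_board",255,165,120,100,6)
crop("scene0","c_stin",310,180,96,80,8)
crop("scene0","c_sboard",180,130,110,86,7)
```

```text
(no output)
```

View pics/c_tin.png

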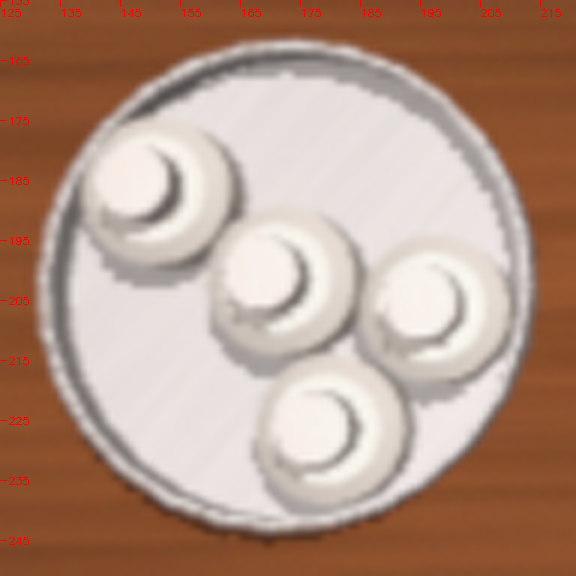

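View pics/c_board.png

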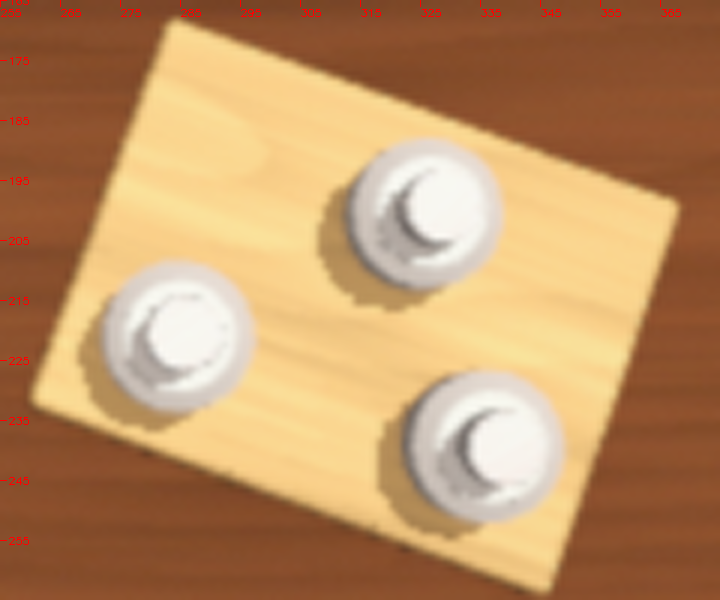

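View pics/c_stin.png

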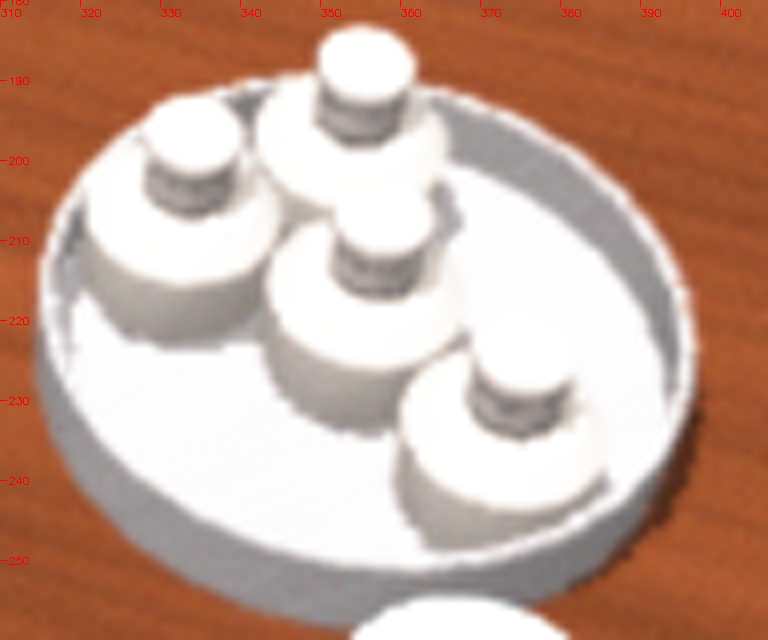

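View pics/c_sboard.png

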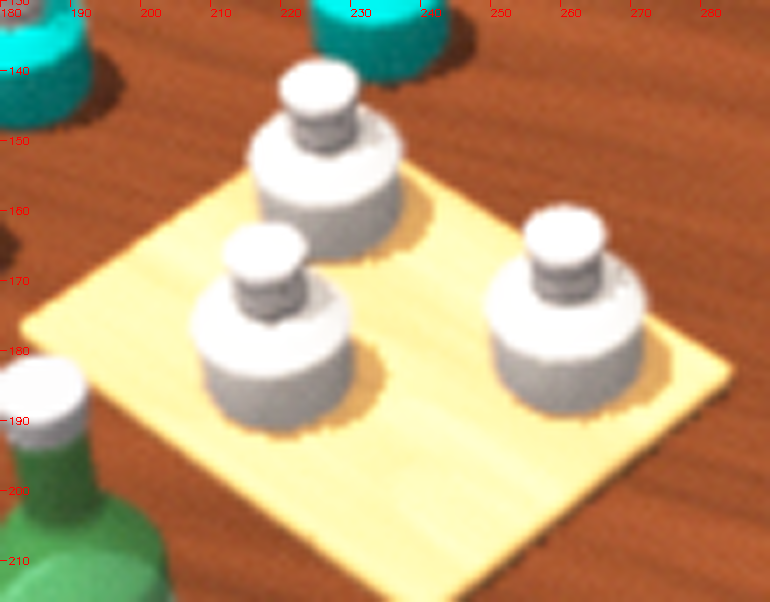

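```bash
cat > h.py <<'E'
import numpy as np, cv2
from rig import imaging, read_state
from scipy.spatial.transform import Rotation as Ro
def cam(n):
    c=imaging.calibration(n); f=192/np.tan(np.radians(c["vfov"])/2)
    K=np.array([[f,0,c["cx"]],[0,f,c["cy"]],[0,0,1]]); R=cv2.Rodrigues(c["rvec"])[0]
    return K,R,np.array(c["tvec"])
C={n:cam(n) for n in("scene","top")}
def P(n): K,R,t=C[n]; return K@np.c_[R,t]
def tri(pt,ps):
    X=cv2.triangulatePoints(P("top"),P("scene"),np.array(pt,float).T,np.array(ps,float).T); return (X[:3]/X[3]).T
def onz(n,p,z):
    K,R,t=C[n]; o=-R.T@t; d=R.T@np.linalg.inv(K)@np.array([p[0],p[1],1.]); return o+d*(z-o[2])/d[2]
def proj(n,X):
    K,R,t=C[n]; x=(K@(R@np.asarray(X,float).T+t[:,None])); return (x[:2]/x[2]).T
def crop(n,o,x0,y0,w,h,s):
    im=np.ascontiguousarray(imaging.grab_frame(n)[:,:,::-1]); cv2.imwrite(f"pics/{o}_full.png",im)
    im=cv2.resize(im[y0:y0+h,x0:x0+w],None,fx=s,fy=s,interpolation=cv2.INTER_CUBIC)
    for k in range(0,w,10): 
        cv2.line(im,(k*s,0),(k*s,6),(0,0,255),1); cv2.putText(im,str(x0+k),(k*s,16),0,.35,(0,0,255),1)
    for k in range(0,h,10): 
        cv2.line(im,(0,k*s),(6,k*s),(0,0,255),1); cv2.putText(im,str(y0+k),(8,k*s+4),0,.35,(0,0,255),1)
    cv2.imwrite(f"pics/{o}.png",im)
E
python3 - <<'E'
from h import *
np.set_printoptions(precision=4,suppress=True)
pt=[(146.6,184.9),(168.6,199.9),(194.9,204.8),(176.6,226.2),(328.4,199.2),(285.8,220.4),(339.1,239.4)]
ps=[(375,223.7),(357.7,205.3),(333.8,196.4),(355.3,187.7),(217.4,165.4),(260.3,163.1),(225.1,142.1)]
X=tri(pt,ps);print(X, proj("top",X)-pt, proj("scene",X)-ps)
for p,z in zip(pt,[.084]*4+[.092]*3): print(onz("top",p,z))
print("scene")
for p,z in zip(ps,[.084]*4+[.092]*3): print(onz("scene",p,z))
print("tin",onz("top",(172.3,202.5),.036))
for nm,p,z in [("cup",(135,110),.133),("sq",(228,92),.195),("grn",(321,99),.23),("t1",(350,291),.0)]: print(nm,onz("top",p,z))
# scene tin rim check
ps=onz("top",(172.3,202.5),.036); a=np.linspace(0,2*np.pi,73)
e=proj("scene",np.c_[ps[0]+.109*np.cos(a),ps[1]+.109*np.sin(a),0*a+.036]); print("rim box in scene",e.min(0),e.max(0))
e=proj("top",np.c_[ps[0]+.109*np.cos(a),ps[1]+.109*np.sin(a),0*a+.036]); print("rim box in top",e.min(0),e.max(0))
s=read_state(); w,x,y,z=s["eef_rot"]; print(Ro.from_quat([x,y,z,w]).as_matrix())
E
```

```text
[[ 0.5565  0.2174  0.0811]
 [ 0.5167  0.1603  0.0867]
 [ 0.5046  0.0929  0.0826]
 [ 0.4503  0.1385  0.0816]
 [ 0.5176 -0.2482  0.0914]
 [ 0.4638 -0.1384  0.0913]
 [ 0.4159 -0.2727  0.0908]] [[-0.0863  0.0254]
 [-0.7186  0.2144]
 [-0.357   0.1121]
 [-0.2376  0.0717]
 [-0.0803  0.031 ]
 [-0.467   0.167 ]
 [-0.2571  0.0985]] [[-0.0654  0.0075]
 [-0.5235  0.0445]
 [-0.2558  0.0122]
 [-0.1659  0.0143]
 [-0.0547 -0.0085]
 [-0.3132 -0.0257]
 [-0.1644 -0.0246]]
[0.5563 0.2164 0.084 ]
[0.5175 0.1591 0.084 ]
[0.5048 0.0917 0.084 ]
[0.4505 0.1374 0.084 ]
[ 0.5176 -0.2483  0.092 ]
[ 0.4642 -0.1395  0.092 ]
[ 0.4162 -0.2731  0.092 ]
scene
[0.559  0.2177 0.084 ]
[0.5135 0.1613 0.084 ]
[0.5056 0.0937 0.084 ]
[0.4526 0.1392 0.084 ]
[ 0.5181 -0.2478  0.092 ]
[ 0.4642 -0.1372  0.092 ]
[ 0.4171 -0.2715  0.092 ]
tin [0.5143 0.1601 0.036 ]
cup [0.7383 0.2363 0.133 ]
sq [0.7616 0.0002 0.195 ]
grn [ 0.7323 -0.2113  0.23  ]
t1 [ 0.2751 -0.3184  0.    ]
rim box in scene [314.4931 188.4014] [395.7448 249.6644]
rim box in top [131.5597 162.335 ] [213.0054 243.5529]
[[-0.9156  0.4021 -0.0005]
 [ 0.4021  0.9156 -0.0009]
 [ 0.0001 -0.001  -1.    ]]
```

Things that could be mistaken for the target in the top view are as follows:
- White pots on the board at (328,199), (286,220) and (339,239). These match the description.
- Turquoise look-alikes at (397,209), (403,255) and (350,291), which I leave alone.

In the tin, pot3 is at (147,185), opposite the pair at (195,205) and (177,226). The middle pot is at (169,200). The board crop confirms all three pots there are white. I'm going to pot3 first.

```bash
cat >> h.py <<'E'
def go(x,y,z):
    "tool-axis shift from measured pose"
    s=read_state(); w,a,b,c=s["eef_rot"]; R=Ro.from_quat([a,b,c,w]).as_matrix()
    return R.T@(np.array([x,y,z])-s["tool_pos"])
E
python3 -c "
from h import *
print(go(.557,.217,.12).round(4))"
python3 -m handwheel '[[[-0.04,-0.02,0,0,0,0],[-0.09,-0.043,0,0,0,0],[-0.14,-0.067,0,0,0,0],[-0.19,-0.091,0,0,0,0],[-0.24,-0.115,0,0,0,0],[-0.29,-0.139,0,0,0,0],[-0.34,-0.163,0,0,0,0],[-0.38,-0.182,0.01,0,0,0],[-0.41,-0.196,0.04,0,0,0],[-0.4225,-0.202,0.08,0,0,0],[-0.4225,-0.202,0.108,0,0,0],[-0.4225,-0.202,0.108,0,0,0]]]' 0.06 15
```

```text
[-0.4228 -0.202   0.1083]
t: 1.6
tool_pos: [0.5561, 0.217, 0.1187]
eef_rot: [-0.002, 0.206, 0.979, -0.001]
wrist_force: [0.2, 0.7, 1.0]
gripper_width: 0.0602
```

```bash
python3 -c "
from h import *
crop('scene','s1',310,150,96,110,6)
print(go(.557,.217,.071).round(4))"
```

```text
[-0.0005 -0.0002  0.0493]
```

View pics/s1.png

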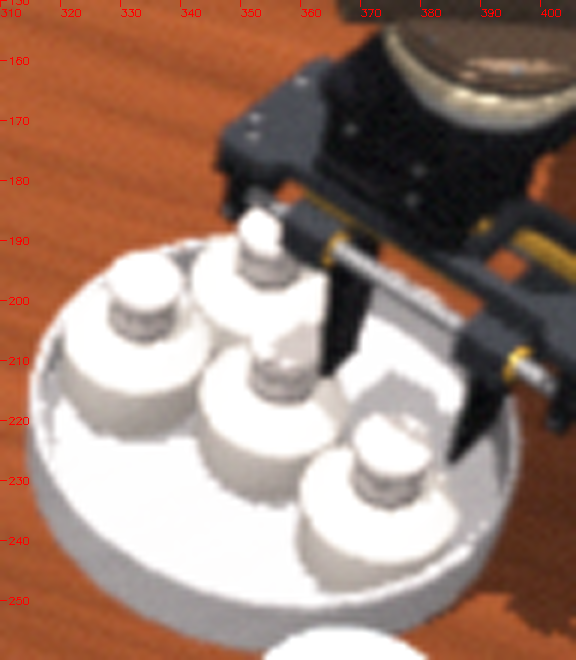

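The crop shows the fingers straddling pot3's cap, with tips near (363,212) and (384,226) and the cap at (375,224). I'll descend and grip.

```bash
python3 -m handwheel '[[[-0.0005,0,0.02,0,0,0],[-0.0005,0,0.037,0,0,0],[-0.0005,0,0.045,0,0,0],[-0.0005,0,0.049,0,0,0],[-0.0005,0,0.049,0,0,0]]]'; python3 -m handwheel '[[[0,0,0,0,0,0],[0,0,0,0,0,0],[0,0,0,0,0,0],[0,0,0,0,0,0],[0,0,0,0,0,0]]]' 0.02 15; python3 -c "
from h import *
crop('scene','s2',310,150,96,110,6)"
```

```text
t: 2.28
tool_pos: [0.5575, 0.2173, 0.0718]
eef_rot: [0.0, 0.205, 0.979, 0.0]
wrist_force: [0.5, 0.7, -0.2]
gripper_width: 0.0599
t: 2.9
tool_pos: [0.5575, 0.2173, 0.0718]
eef_rot: [0.0, 0.205, 0.979, 0.0]
wrist_force: [0.1, 1.0, 0.2]
gripper_width: 0.0316
```

View pics/s2.png

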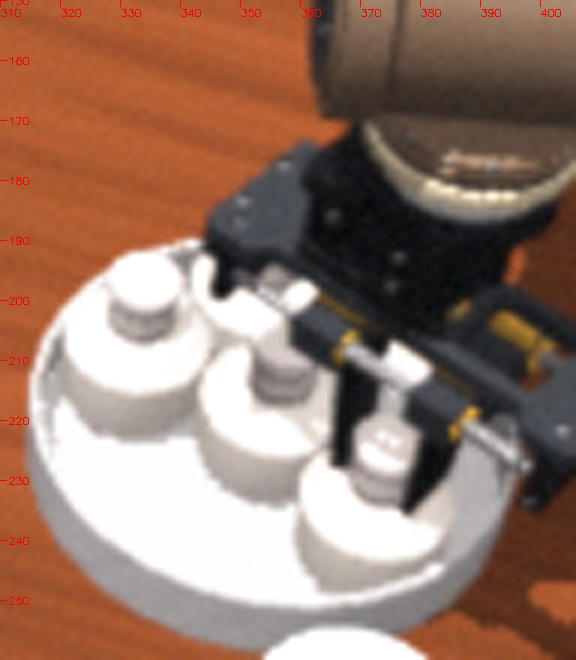

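Grip holds at 31.6 mm. I'll lift it just clear of the bottom and shift it along the wall by about 27°.

```bash
python3 -m handwheel '[[[0,0,-0.002,0,0,0],[0,0,-0.005,0,0,0],[0.004,0.001,-0.005,0,0,0],[0.0083,0.0019,-0.005,0,0,0],[0.0125,0.0024,-0.005,0,0,0],[0.0167,0.0026,-0.005,0,0,0],[0.021,0.0023,-0.005,0,0,0],[0.0253,0.0018,-0.005,0,0,0],[0.0295,0.0008,-0.005,0,0,0],[0.0335,-0.0006,-0.005,0,0,0],[0.0335,-0.0006,-0.005,0,0,0]]]'; python3 -c "
from h import *
print(go(.5266,.2302,.0718).round(4))
crop('scene','s3',310,150,96,110,6)"
```

```text
t: 4.32
tool_pos: [0.5262, 0.2302, 0.0767]
eef_rot: [-0.0, 0.205, 0.979, 0.0]
wrist_force: [0.3, 0.2, -1.3]
gripper_width: 0.0312
[-0.0004  0.0002  0.0049]
```

View pics/s3.png

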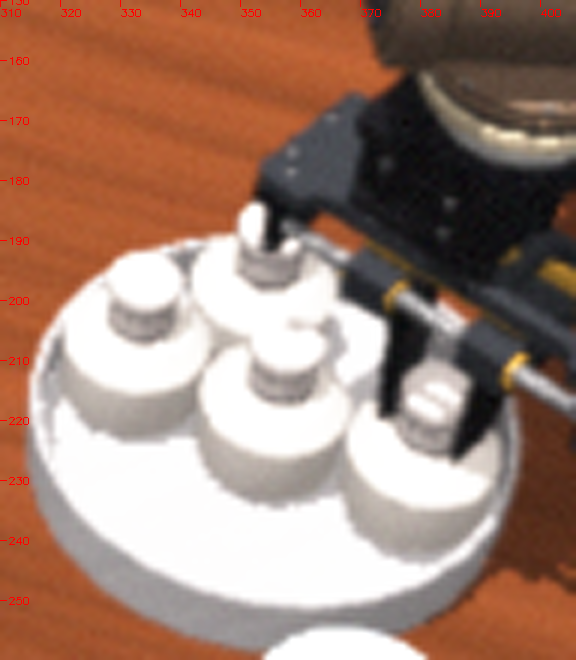

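The picture shows pot3 held upright at about (376,220), clear of pot0 and the wall. I'll set it down and release.

```bash
python3 -m handwheel '[[[0,0,0.0025,0,0,0],[0,0,0.0045,0,0,0],[0,0,0.0052,0,0,0],[0,0,0.0052,0,0,0]]]'; python3 -m handwheel '[[[0,0,0,0,0,0],[0,0,0,0,0,0],[0,0,0,0,0,0]]]' 0.055 ; python3 -m handwheel '[[[0,0,-0.01,0,0,0],[0,0,-0.03,0,0,0],[0,0,-0.06,0,0,0],[0,0,-0.1,0,0,0]]]'
python3 -c "
from h import *
for x,y in [(.4639,-.1384),(.5179,-.248),(.4166,-.2723)]: print(go(x,y,.15).round(4),go(x,y,.079).round(4))"
```

```text
t: 4.88
tool_pos: [0.5266, 0.2302, 0.0717]
eef_rot: [0.0, 0.205, 0.979, 0.0]
wrist_force: [-0.3, 0.2, 2.6]
gripper_width: 0.0316
t: 5.25
tool_pos: [0.5264, 0.2301, 0.0713]
eef_rot: [-0.0, 0.205, 0.979, -0.0]
wrist_force: [-0.1, -0.1, -0.4]
gripper_width: 0.0535
t: 5.75
tool_pos: [0.5261, 0.23, 0.1726]
eef_rot: [-0.0, 0.205, 0.979, -0.0]
wrist_force: [0.4, -1.0, -0.4]
gripper_width: 0.0553
[-0.0912 -0.3624  0.0227] [-0.0912 -0.3623  0.0937]
[-0.1847 -0.441   0.0227] [-0.1848 -0.4409  0.0937]
[-0.1017 -0.504   0.0228] [-0.1018 -0.5039  0.0938]
```

```bash
python3 -m handwheel '[[[-0.008,-0.03,0,0,0,0],[-0.021,-0.085,0,0,0,0],[-0.035,-0.14,0,0,0,0],[-0.049,-0.195,0,0,0,0],[-0.062,-0.245,0,0,0,0],[-0.075,-0.3,0,0,0,0],[-0.086,-0.343,0.01,0,0,0],[-0.0912,-0.3624,0.03,0,0,0],[-0.0912,-0.3624,0.05,0,0,0],[-0.0912,-0.3624,0.05,0,0,0]]]' ; python3 -c "
from h import *
crop('top','t4',125,155,96,96,6)
print(go(.4639,-.1384,.079).round(4))
crop('scene','s4',180,90,110,126,5)"
```

```text
t: 7.0
tool_pos: [0.4638, -0.1384, 0.1211]
eef_rot: [-0.001, 0.206, 0.979, 0.0]
wrist_force: [0.4, -0.0, -0.7]
gripper_width: 0.0549
[ 0.0002 -0.0002  0.0428]
```

View pics/t4.png

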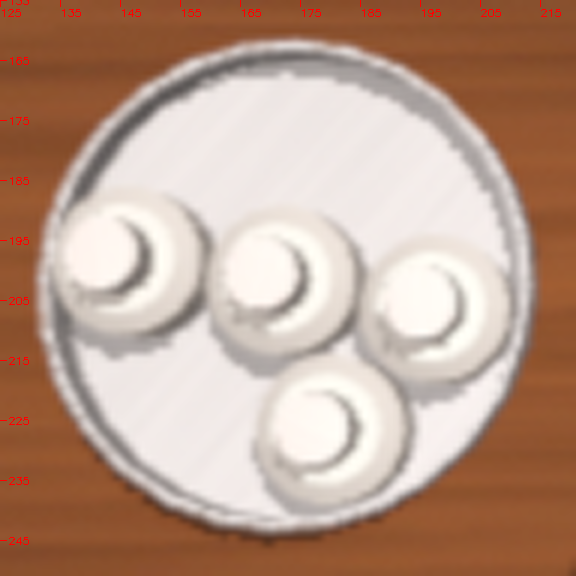

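View pics/s4.png

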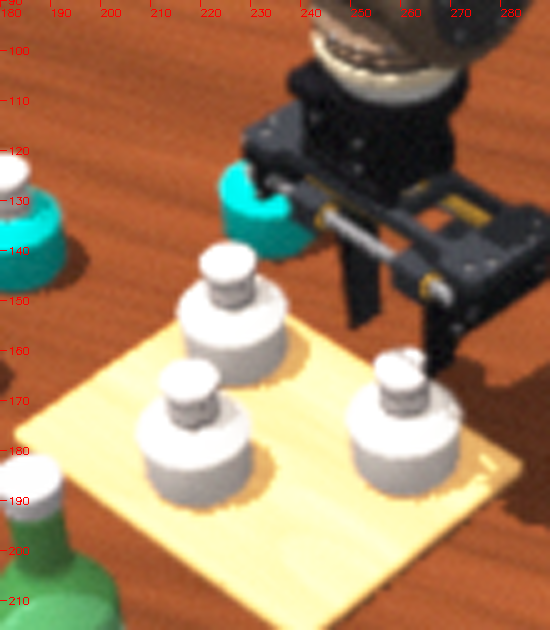

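The top view shows pot3 upright at cap (142,198), with the tin and the other pots unmoved. In the scene view the fingers are over the first board pot at (260,163). I'll grip it.

```bash
python3 -m handwheel '[[[0,0,0.02,0,0,0],[0,0,0.035,0,0,0],[0,0,0.042,0,0,0],[0,0,0.0425,0,0,0]]]'; python3 -m handwheel '[[[0,0,0,0,0,0],[0,0,0,0,0,0],[0,0,0,0,0,0],[0,0,0,0,0,0]]]' 0.02 15; python3 -m handwheel '[[[0,0,-0.005,0,0,0],[0,0,-0.02,0,0,0],[0,0,-0.05,0,0,0],[0,0,-0.09,0,0,0],[0,0,-0.12,0,0,0]]]';  python3 - <<'E'
from h import *
np.set_printoptions(precision=4,suppress=True)
print("pot3 top",onz("top",(141.8,197.8),.084))
T=onz("top",(172.3,202.5),.036)
for n,p in dict(p3=(141.8,197.8),p0=(168.6,199.9),R=(194.9,204.8),B=(176.6,226.2)).items():
    d=(onz("top",p,.084)-T)[:2]; print(n,np.hypot(*d),np.degrees(np.arctan2(d[1],d[0]))%360)
E
```

```text
t: 7.6
tool_pos: [0.4645, -0.1382, 0.0793]
eef_rot: [0.0, 0.205, 0.979, 0.0]
wrist_force: [0.2, -0.3, 0.7]
gripper_width: 0.0552
t: 8.1
tool_pos: [0.4644, -0.1384, 0.0792]
eef_rot: [0.0, 0.205, 0.979, 0.0]
wrist_force: [-0.5, 0.6, 3.8]
gripper_width: 0.0314
t: 8.72
tool_pos: [0.4641, -0.1383, 0.2005]
eef_rot: [0.0, 0.205, 0.979, -0.0]
wrist_force: [1.1, 0.5, -2.2]
gripper_width: 0.032
pot3 top [0.5231 0.2277 0.084 ]
p3 0.0682081654845956 82.60483907933965
p0 0.0033612515454045145 343.3271204556339
R 0.06901148720097283 262.0871248495111
B 0.0677182864274416 199.58595977667179
```

Run:
```python
from h import *
np.set_printoptions(precision=4,suppress=True)
a=cv2.imread("pics/top0.png");b=cv2.imread("pics/t4_full.png")
def up(im): return cv2.resize(im,None,fx=8,fy=8,interpolation=cv2.INTER_CUBIC)
def track(A,p,B,g,r=8,s=5):
    A=up(A);B=up(B); f=lambda v:(np.round((np.array(v)+.5)*8-.5)).astype(int)
    p8=f(p);g8=f(g);r8=r*8;R=(r+s)*8
    t=A[p8[1]-r8:p8[1]+r8,p8[0]-r8:p8[0]+r8]; w=B[g8[1]-R:g8[1]+R,g8[0]-R:g8[0]+R]
    m=cv2.matchTemplate(w,t,cv2.TM_CCOEFF_NORMED); _,v,_,l=cv2.minMaxLoc(m)
    return np.array(g)+(np.array(l)-s*8)/8,round(v,3)
P0=(168.6,199.9)
for n,im,g in [("p3old",a,(146.6,184.9)),("p3new",b,(141.8,197.8)),("R",a,(194.9,204.8)),("B",a,(176.6,226.2)),("P0n",b,P0)]: print(n,track(a,P0,im,g))
print("p3 old->new",track(a,(146.6,184.9),b,(141.8,197.8)))
s0=cv2.imread("pics/scene0.png");s4=cv2.imread("pics/s4_full.png")
S0=(357.7,205.3)
g=proj("scene",[[.526,.229,.084]])[0];print(g)
for n,im,g in [("p3old",s0,(375,223.7)),("p3new",s4,g),("R",s0,(333.8,196.4)),("B",s0,(355.3,187.7)),("P0",s4,S0)]: print(n,track(s0,(333.8,196.4),im,g,r=6))
```

```text
p3old (array([147.225, 184.65 ]), 0.961)
p3new (array([142.175, 196.55 ]), 0.964)
R (array([194.775, 204.675]), 0.907)
B (array([176.975, 225.45 ]), 0.916)
P0n (array([168.6, 199.9]), 0.962)
p3 old->new (array([141.425, 196.925]), 0.965)
[382.2024 215.8056]
p3old (array([375.625, 223.825]), 0.543)
p3new (array([383.2024, 216.6806]), 0.591)
R (array([333.8, 196.4]), 1.0)
B (array([355.175, 187.825]), 0.899)
P0 (array([360.95 , 201.175]), 0.573)
```

Run:
```python
from h import *
C0=np.array([.515,.1613]); s=read_state()
for a,r in((139.5,.0702),(320.9,.0712),(21.1,.0712)):
    p=C0+r*np.array([np.cos(np.radians(a)),np.sin(np.radians(a))]); print(a,p.round(4),go(*p,.2).round(4),go(*p,.0712).round(4))
```

```text
139.5 [0.4616 0.2069] [0.1411 0.3151 0.0005] [0.1411 0.315  0.1293]
320.9 [0.5703 0.1164] [0.0052 0.2759 0.0006] [0.0053 0.2759 0.1294]
21.1 [0.5814 0.1869] [0.0233 0.345  0.0005] [0.0234 0.3449 0.1293]
```

```bash
python3 -m handwheel '[[[0.01,0.022,0,0,0,0],[0.028,0.063,0,0,0,0],[0.048,0.108,0,0,0,0],[0.068,0.152,0,0,0,0],[0.088,0.197,0,0,0,0],[0.108,0.241,0,0,0,0],[0.125,0.28,0,0,0,0],[0.136,0.305,0.01,0,0,0],[0.141,0.315,0.03,0,0,0],[0.141,0.315,0.055,0,0,0],[0.141,0.315,0.07,0,0,0],[0.141,0.315,0.07,0,0,0]]]';  python3 -c "
from h import *
print(go(.4616,.2069,.0712).round(4))
crop('scene','s5',310,150,96,110,6)"
```

```text
t: 10.22
tool_pos: [0.4615, 0.2065, 0.1283]
eef_rot: [-0.001, 0.206, 0.979, -0.0]
wrist_force: [0.7, 0.4, -1.6]
gripper_width: 0.0315
[-0.      0.0005  0.0571]
```

View pics/s5.png

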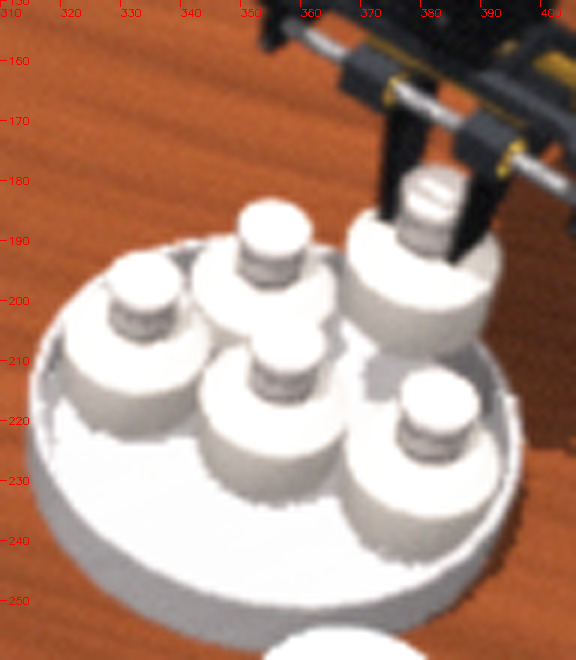

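The scene view shows the held pot upright over the empty place between pot3 and the pair. I'll lower it in stages and watch the force.

```bash
python3 -m handwheel '[[[0,0.0005,0.01,0,0,0],[0,0.0005,0.02,0,0,0],[0,0.0005,0.027,0,0,0],[0,0.0005,0.034,0,0,0],[0,0.0005,0.034,0,0,0]]]'; python3 -m handwheel '[[[0,0,0.006,0,0,0],[0,0,0.012,0,0,0],[0,0,0.017,0,0,0],[0,0,0.02,0,0,0],[0,0,0.02,0,0,0]]]'; python3 -c "
from h import *
print(go(.4616,.2069,.0712).round(4))
crop('scene','s6',310,150,96,110,6)"
```

```text
t: 10.9
tool_pos: [0.4618, 0.2072, 0.0944]
eef_rot: [-0.0, 0.205, 0.979, -0.0]
wrist_force: [0.5, -0.1, -3.1]
gripper_width: 0.0316
t: 11.52
tool_pos: [0.4619, 0.2072, 0.0747]
eef_rot: [-0.0, 0.205, 0.979, -0.0]
wrist_force: [0.3, -0.4, -2.7]
gripper_width: 0.0317
[ 0.0002 -0.0005  0.0035]
```

View pics/s6.png

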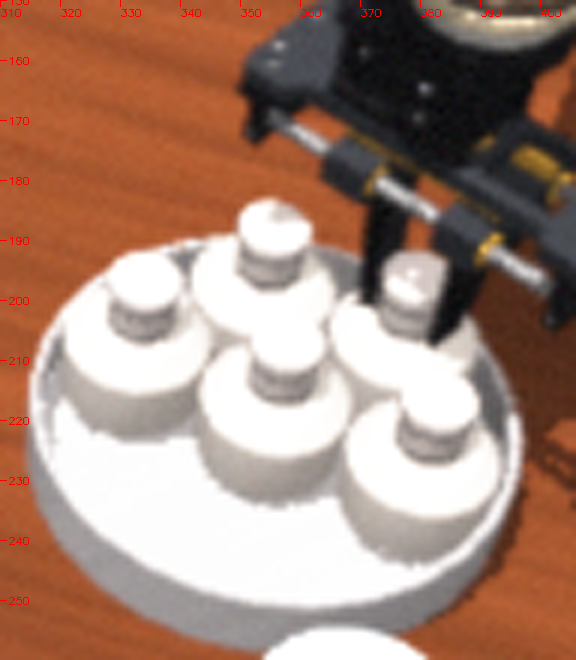

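It's going in without touching anything. I'll set it down, release and rise.

```bash
python3 -m handwheel '[[[0,0,0.002,0,0,0],[0,0,0.0036,0,0,0],[0,0,0.0038,0,0,0],[0,0,0.0038,0,0,0]]]'; python3 -m handwheel '[[[0,0,0,0,0,0],[0,0,0,0,0,0],[0,0,0,0,0,0]]]' 0.055 ; python3 -m handwheel '[[[0,0,-0.01,0,0,0],[0,0,-0.03,0,0,0],[0,0,-0.06,0,0,0],[0,0,-0.1,0,0,0]]]'
python3 -c "
from h import *
for x,y in [(.5181,-.248),(.4168,-.2723)]: print(go(x,y,.079).round(4))"
```

```text
t: 12.08
tool_pos: [0.462, 0.2073, 0.0712]
eef_rot: [0.0, 0.205, 0.979, 0.0]
wrist_force: [0.1, -0.3, -1.1]
gripper_width: 0.0316
t: 12.45
tool_pos: [0.462, 0.2073, 0.0712]
eef_rot: [0.0, 0.205, 0.979, 0.0]
wrist_force: [0.8, 0.7, -0.3]
gripper_width: 0.0533
t: 12.95
tool_pos: [0.4617, 0.2071, 0.1723]
eef_rot: [-0.0, 0.205, 0.979, -0.0]
wrist_force: [0.5, -0.1, 0.4]
gripper_width: 0.055
[-0.2347 -0.394   0.0934]
[-0.1518 -0.457   0.0935]
```

```bash
python3 -m handwheel '[[[-0.015,-0.025,0,0,0,0],[-0.041,-0.069,0,0,0,0],[-0.069,-0.116,0,0,0,0],[-0.097,-0.163,0,0,0,0],[-0.125,-0.21,0,0,0,0],[-0.153,-0.257,0,0,0,0],[-0.181,-0.304,0,0,0,0],[-0.207,-0.347,0,0,0,0],[-0.226,-0.379,0.01,0,0,0],[-0.2347,-0.394,0.03,0,0,0],[-0.2347,-0.394,0.05,0,0,0],[-0.2347,-0.394,0.05,0,0,0]]]' ; python3 -c "
from h import *
crop('top','t7',125,155,96,96,6)
print(go(.5181,-.248,.079).round(4))
crop('scene','s7',180,90,110,126,5)"
```

```text
t: 14.45
tool_pos: [0.5177, -0.2468, 0.1195]
eef_rot: [-0.002, 0.205, 0.979, 0.001]
wrist_force: [-0.3, -0.7, -0.7]
gripper_width: 0.0549
[-0.0004 -0.0009  0.0416]
```

View pics/t7.png

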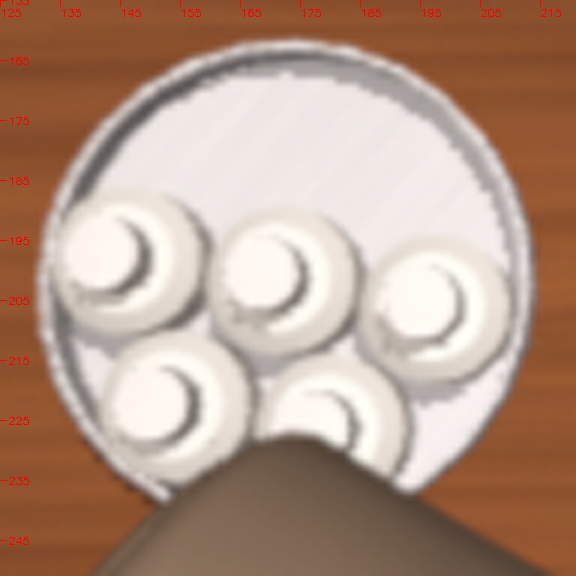

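View pics/s7.png

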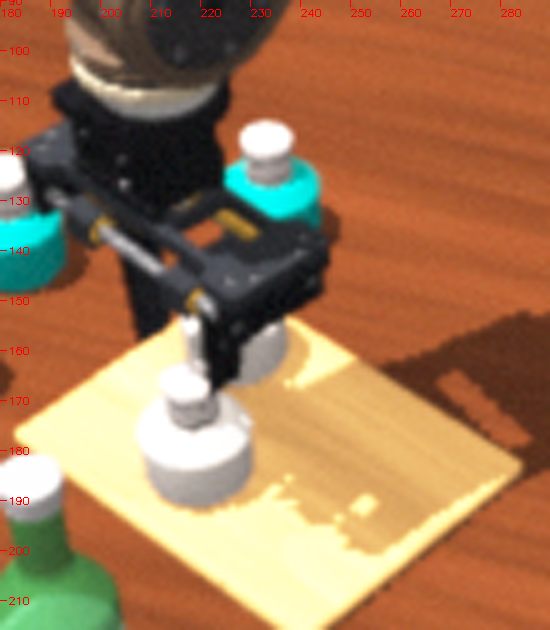

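The top view shows the packed pot upright at cap (150,222), and the tin unmoved. The fingers straddle the white board pot at scene pixel (217,165). I'll grip that one next.

```bash
python3 -m handwheel '[[[-0.0002,-0.0005,0.02,0,0,0],[-0.0002,-0.0005,0.034,0,0,0],[-0.0002,-0.0005,0.041,0,0,0],[-0.0002,-0.0005,0.0415,0,0,0]]]'; python3 -m handwheel '[[[0,0,0,0,0,0],[0,0,0,0,0,0],[0,0,0,0,0,0],[0,0,0,0,0,0]]]' 0.02 15; python3 -m handwheel '[[[0,0,-0.005,0,0,0],[0,0,-0.02,0,0,0],[0,0,-0.05,0,0,0],[0,0,-0.09,0,0,0],[0,0,-0.12,0,0,0]]]';  python3 - <<'E'
from h import *
for p in((.5703,.1164),(.5814,.1869)): print(go(*p,.0712).round(4))
E
```

```text
t: 15.05
tool_pos: [0.5185, -0.2483, 0.0795]
eef_rot: [-0.0, 0.205, 0.979, 0.0]
wrist_force: [-0.2, -0.1, 0.7]
gripper_width: 0.0546
t: 15.55
tool_pos: [0.5186, -0.2485, 0.0799]
eef_rot: [0.0, 0.205, 0.979, -0.0]
wrist_force: [-0.2, 0.8, 2.0]
gripper_width: 0.0315
t: 16.18
tool_pos: [0.5185, -0.2485, 0.2023]
eef_rot: [0.001, 0.205, 0.979, -0.0]
wrist_force: [-0.1, 0.2, -2.0]
gripper_width: 0.0319
[0.0995 0.3549 0.1308]
[0.1177 0.4239 0.1308]
```

```bash
python3 -m handwheel '[[[0.007,0.026,0,0,0,0],[0.02,0.071,0,0,0,0],[0.034,0.121,0,0,0,0],[0.048,0.171,0,0,0,0],[0.062,0.221,0,0,0,0],[0.076,0.271,0,0,0,0],[0.089,0.317,0,0,0,0],[0.097,0.345,0.01,0,0,0],[0.0995,0.355,0.03,0,0,0],[0.0995,0.355,0.055,0,0,0],[0.0995,0.355,0.07,0,0,0],[0.0995,0.355,0.07,0,0,0]]]';  python3 -c "
from h import *
print(go(.5703,.1164,.0719).round(4))
crop('scene','s8',310,150,96,110,6)"
```

```text
t: 17.68
tool_pos: [0.5698, 0.1164, 0.1294]
eef_rot: [-0.001, 0.206, 0.979, -0.0]
wrist_force: [-0.2, 0.3, -1.7]
gripper_width: 0.0318
[-0.0005  0.0002  0.0575]
```

View pics/s8.png

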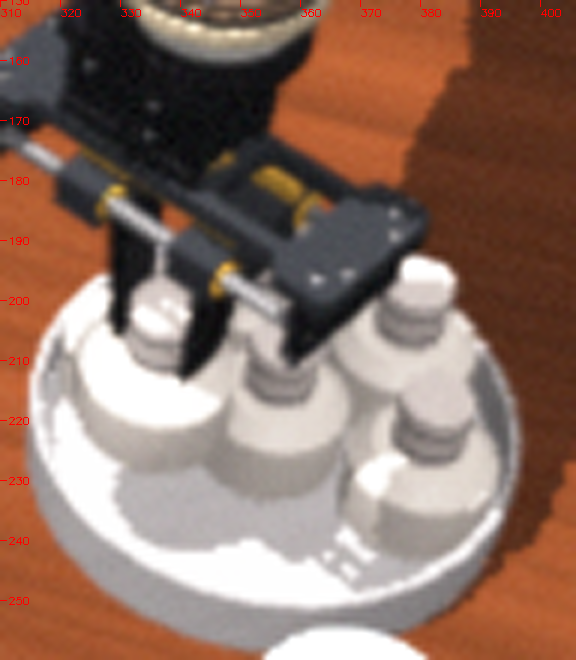

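The held pot is upright over its place. The housing only appears to overlap pot0 from this viewpoint; at this height it's well above. I'll lower it in stages.

```bash
python3 -m handwheel '[[[-0.0002,0.0002,0.01,0,0,0],[-0.0002,0.0002,0.02,0,0,0],[-0.0002,0.0002,0.027,0,0,0],[-0.0002,0.0002,0.034,0,0,0],[-0.0002,0.0002,0.034,0,0,0]]]'; python3 -m handwheel '[[[0,0,0.006,0,0,0],[0,0,0.012,0,0,0],[0,0,0.017,0,0,0],[0,0,0.02,0,0,0],[0,0,0.02,0,0,0]]]'; python3 -c "
from h import *
print(go(.5703,.1164,.0719).round(4))
crop('scene','s9',310,150,96,110,6)"
```

```text
t: 18.35
tool_pos: [0.5701, 0.1167, 0.095]
eef_rot: [-0.0, 0.205, 0.979, -0.0]
wrist_force: [-0.7, 0.2, -1.6]
gripper_width: 0.0314
t: 18.98
tool_pos: [0.5703, 0.1167, 0.0754]
eef_rot: [-0.0, 0.205, 0.979, -0.0]
wrist_force: [0.0, 0.4, -1.4]
gripper_width: 0.0318
[-0.0001 -0.0003  0.0035]
```

View pics/s9.png

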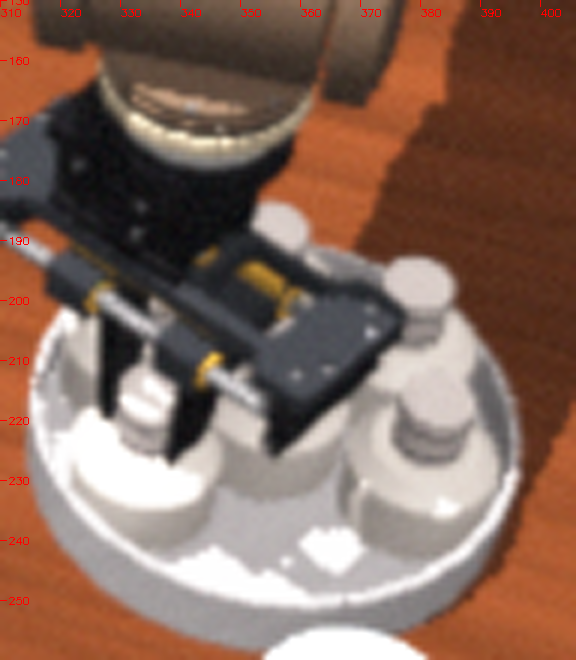

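It's inside, with no contact force. I'll set it down, release and rise.

```bash
python3 -m handwheel '[[[0,0,0.002,0,0,0],[0,0,0.0036,0,0,0],[0,0,0.004,0,0,0],[0,0,0.004,0,0,0]]]'; python3 -m handwheel '[[[0,0,0,0,0,0],[0,0,0,0,0,0],[0,0,0,0,0,0]]]' 0.055 ; python3 -m handwheel '[[[0,0,-0.01,0,0,0],[0,0,-0.03,0,0,0],[0,0,-0.06,0,0,0],[0,0,-0.1,0,0,0]]]'
python3 -c "
from h import *
for x,y in [(.4172,-.2725)]: print(go(x,y,.079).round(4))"
```

```text
t: 19.52
tool_pos: [0.5704, 0.1168, 0.0719]
eef_rot: [0.0, 0.205, 0.979, 0.0]
wrist_force: [-0.6, 1.2, 3.2]
gripper_width: 0.0318
t: 19.9
tool_pos: [0.5703, 0.1167, 0.0716]
eef_rot: [-0.0, 0.205, 0.979, 0.0]
wrist_force: [0.1, 0.6, 1.0]
gripper_width: 0.0539
t: 20.4
tool_pos: [0.57, 0.1167, 0.1727]
eef_rot: [-0.0, 0.205, 0.979, -0.0]
wrist_force: [0.7, -0.4, 0.6]
gripper_width: 0.055
[-0.0167 -0.4177  0.0939]
```

```bash
python3 -m handwheel '[[[-0.001,-0.026,0,0,0,0],[-0.003,-0.073,0,0,0,0],[-0.005,-0.122,0,0,0,0],[-0.007,-0.171,0,0,0,0],[-0.009,-0.22,0,0,0,0],[-0.011,-0.27,0,0,0,0],[-0.013,-0.32,0,0,0,0],[-0.015,-0.367,0,0,0,0],[-0.016,-0.4,0.01,0,0,0],[-0.0167,-0.4177,0.03,0,0,0],[-0.0167,-0.4177,0.05,0,0,0],[-0.0167,-0.4177,0.05,0,0,0]]]' ; python3 -c "
from h import *
crop('top','ta',125,155,96,96,6)
print(go(.4172,-.2725,.079).round(4))
crop('scene','sa',180,90,110,126,5)"
```

```text
t: 21.9
tool_pos: [0.4173, -0.2723, 0.1212]
eef_rot: [-0.001, 0.206, 0.979, 0.0]
wrist_force: [-1.3, -0.1, 0.3]
gripper_width: 0.0551
[ 0.0004 -0.0003  0.043 ]
```

View pics/ta.png

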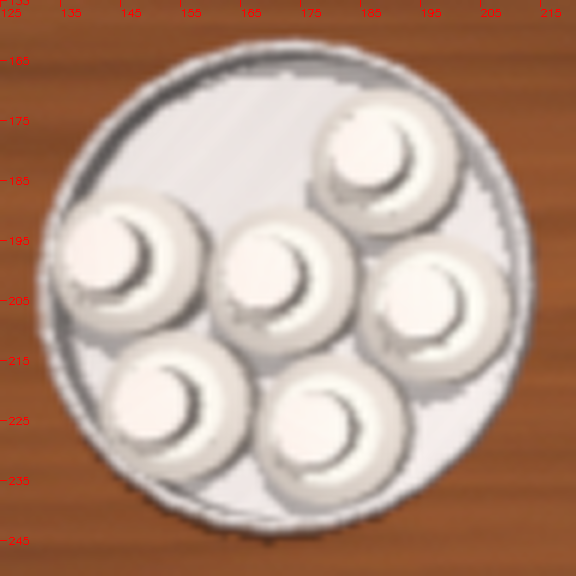

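View pics/sa.png

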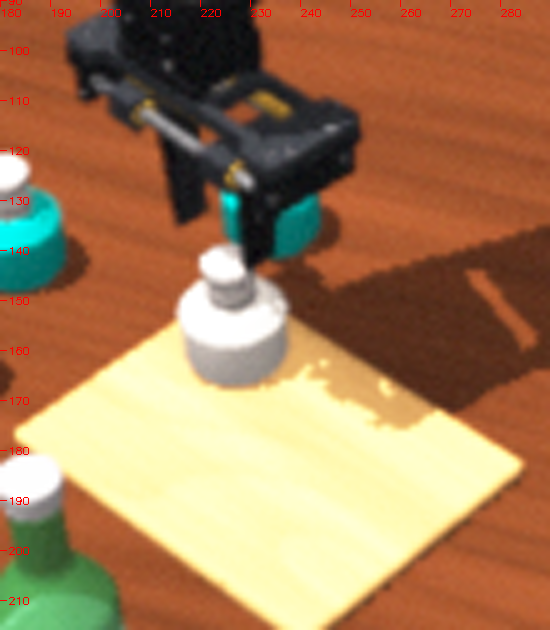

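The top view shows six pots upright, with the place between pot3 and pot5 free at about (163,178). The fingers are over the last white pot at scene pixel (225,142). I'll grip and lift it.

```bash
python3 -m handwheel '[[[0,0,0.02,0,0,0],[0,0,0.035,0,0,0],[0,0,0.0425,0,0,0],[0,0,0.0425,0,0,0]]]'; python3 -m handwheel '[[[0,0,0,0,0,0],[0,0,0,0,0,0],[0,0,0,0,0,0],[0,0,0,0,0,0]]]' 0.02 15; python3 -m handwheel '[[[0,0,-0.005,0,0,0],[0,0,-0.02,0,0,0],[0,0,-0.05,0,0,0],[0,0,-0.09,0,0,0],[0,0,-0.12,0,0,0]]]';  python3 - <<'E'
from h import *
print(go(.5817,.1863,.0712).round(4))
E
```

```text
t: 22.5
tool_pos: [0.4177, -0.2723, 0.079]
eef_rot: [-0.0, 0.205, 0.979, 0.0]
wrist_force: [-0.2, -0.5, 0.3]
gripper_width: 0.0552
t: 23.0
tool_pos: [0.4178, -0.2725, 0.0794]
eef_rot: [0.0, 0.205, 0.979, -0.0]
wrist_force: [-1.2, 0.7, 4.3]
gripper_width: 0.0318
t: 23.62
tool_pos: [0.4177, -0.2724, 0.2016]
eef_rot: [0.001, 0.205, 0.979, -0.0]
wrist_force: [0.3, -0.2, -1.7]
gripper_width: 0.0317
[0.0344 0.486  0.1302]
```

```bash
python3 -m handwheel '[[[0.002,0.026,0,0,0,0],[0.005,0.073,0,0,0,0],[0.009,0.125,0,0,0,0],[0.012,0.177,0,0,0,0],[0.016,0.229,0,0,0,0],[0.02,0.281,0,0,0,0],[0.024,0.333,0,0,0,0],[0.027,0.385,0,0,0,0],[0.031,0.435,0,0,0,0],[0.034,0.47,0.015,0,0,0],[0.0345,0.486,0.045,0,0,0],[0.0345,0.486,0.07,0,0,0]]]';  python3 -m handwheel '[[[0,0,0,0,0,0]]]'; python3 -c "
from h import *
print(go(.5817,.1863,.0714).round(4))
crop('scene','sb',310,150,96,110,6)"
```

```text
t: 25.12
tool_pos: [0.5815, 0.1877, 0.129]
eef_rot: [0.0, 0.205, 0.979, 0.0]
wrist_force: [-0.3, -0.9, -1.7]
gripper_width: 0.0316
t: 25.25
tool_pos: [0.5807, 0.1865, 0.1285]
eef_rot: [-0.001, 0.205, 0.979, -0.001]
wrist_force: [-0.2, -1.0, -1.7]
gripper_width: 0.0317
[-0.0011  0.0003  0.0571]
```

View pics/sb.png

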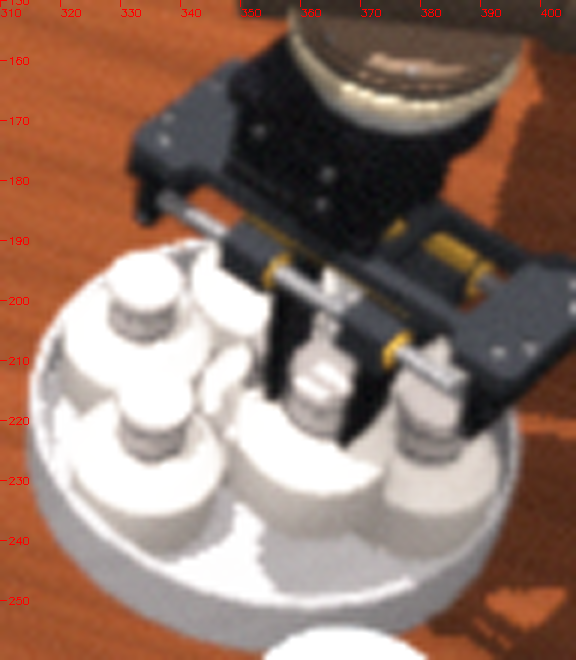

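```bash
python3 -m handwheel '[[[-0.0003,0,0.01,0,0,0],[-0.0003,0,0.018,0,0,0],[-0.0003,0,0.025,0,0,0],[-0.0003,0,0.032,0,0,0],[-0.0003,0,0.032,0,0,0]]]'; python3 -c "
from h import *
print(go(.5817,.1863,.0714).round(4))"; python3 -m handwheel '[[[0,0,0.006,0,0,0],[0,0,0.012,0,0,0],[0,0,0.017,0,0,0],[0,0,0.021,0,0,0],[0,0,0.021,0,0,0]]]'; python3 -c "
from h import *
print(go(.5817,.1863,.0714).round(4))
crop('scene','sc',310,150,96,110,6)"
```

```text
t: 25.92
tool_pos: [0.5816, 0.1863, 0.0965]
eef_rot: [-0.0, 0.205, 0.979, -0.0]
wrist_force: [0.3, -0.5, -1.9]
gripper_width: 0.0317
[-0.0001  0.0001  0.0251]
t: 26.55
tool_pos: [0.5817, 0.1863, 0.0758]
eef_rot: [-0.0, 0.205, 0.979, -0.0]
wrist_force: [-0.5, 0.6, -0.5]
gripper_width: 0.0313
[-0.      0.      0.0044]
```

View pics/sc.png

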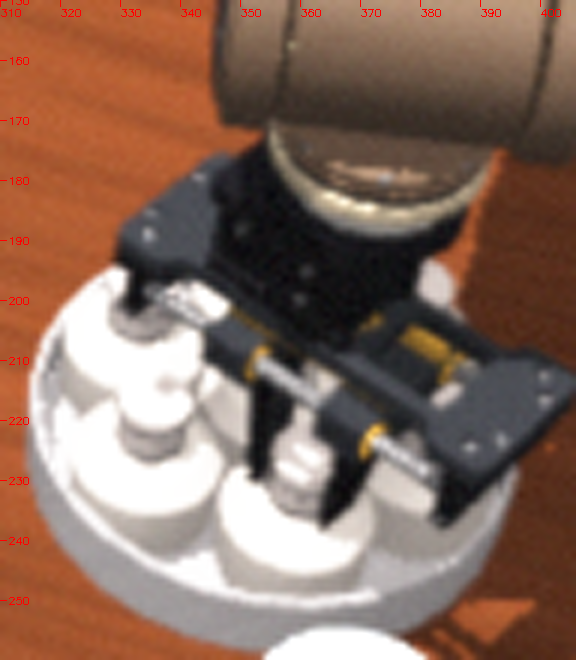

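The last pot is inside with no side load. I'll set it down, release and rise, then retreat clear of the tin.

```bash
python3 -m handwheel '[[[0,0,0.002,0,0,0],[0,0,0.004,0,0,0],[0,0,0.0047,0,0,0],[0,0,0.0047,0,0,0]]]'; python3 -m handwheel '[[[0,0,0,0,0,0],[0,0,0,0,0,0],[0,0,0,0,0,0]]]' 0.055 ; python3 -m handwheel '[[[0,0,-0.01,0,0,0],[0,0,-0.03,0,0,0],[0,0,-0.06,0,0,0],[0,0,-0.1,0,0,0],[0,-0.04,-0.12,0,0,0],[0,-0.09,-0.12,0,0,0],[0,-0.14,-0.12,0,0,0],[0,-0.19,-0.12,0,0,0],[0,-0.24,-0.12,0,0,0],[0,-0.29,-0.12,0,0,0],[0,-0.34,-0.12,0,0,0],[0,-0.34,-0.12,0,0,0]]]'
python3 -c "
from h import *
crop('top','td',125,155,96,96,6)
crop('scene','sd',310,180,96,80,8)"
```

```text
t: 27.1
tool_pos: [0.5818, 0.1863, 0.0715]
eef_rot: [0.0, 0.205, 0.979, 0.0]
wrist_force: [0.4, 0.3, -0.6]
gripper_width: 0.0317
t: 27.48
tool_pos: [0.5819, 0.1864, 0.0715]
eef_rot: [0.0, 0.205, 0.979, 0.0]
wrist_force: [-0.4, 0.5, 0.0]
gripper_width: 0.0533
t: 28.98
tool_pos: [0.4442, -0.1273, 0.1921]
eef_rot: [0.0, 0.207, 0.978, -0.0]
wrist_force: [0.5, 0.3, -0.2]
gripper_width: 0.0551
```

View pics/td.png

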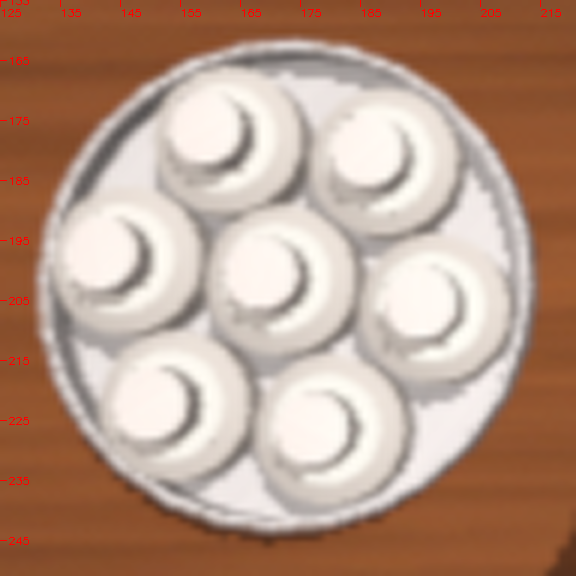

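View pics/sd.png

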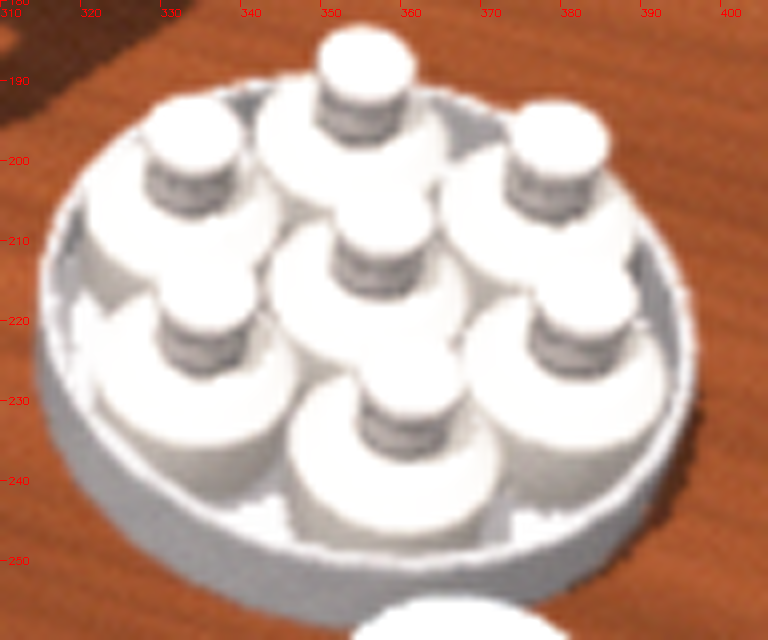

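View pics/td_full.png

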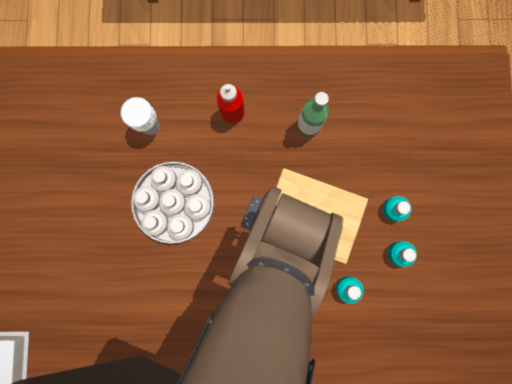

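Run:
```python
from h import *
pt=[(159.1,177.1),(186.3,180.4),(149.9,222.3),(141.8,197.1)];ps=[(361.4,226.7),(335.8,216.2),(379.9,197.7),(383.2,216.3)]
print(tri(pt,ps).round(4))
T=np.array([286.5,287.5])
for n,p in dict(p6=(232,140),p5=(386,162),p3=(133,262),p4=(180,405),B=(333,434),R=(435,310),p0=(285,281)).items():
    d=(np.array(p)-T)/6*2.64; print(n,np.hypot(*d).round(1),np.degrees(np.arctan2(-d[0],-d[1])).round(1)%360)
from rig import arm
print(arm.finish_job())
```

```text
[[0.5769 0.1871 0.0784]
 [0.5679 0.1167 0.0795]
 [0.4602 0.2084 0.0786]
 [0.5246 0.2305 0.0809]]
p6 69.2 20.3
p5 70.5 321.6
p3 68.5 80.6
p4 69.8 137.8
B 67.6 197.6
R 66.1 261.4
p0 2.9 13.0
the job is handed in; nothing more can be done
None
```

All seven pots are in the tin, one in the middle and six round it, and the job was handed in at about 29 s. I gripped pot3 by its cap, lifted it 5 mm and shifted it about 27° along the wall. I then set the three white board pots into the free places in turn; the turquoise look-alikes stayed put.

**Last pictures:** All seven pots appear upright, and the tin, bottles and cups had not moved.
- **Ring:** the six pots sit about 58 to 64° apart, 66 to 70.5 mm from the tin's axis.
- **Middle pot:** it is about 3 mm off centre and I never touched it.
- **Closest to the limit:** one of the two pots I never touched reads 66.1 mm, right at the 66 mm lower limit, with about 1 mm of reading error.
- **Forces:** wrist force stayed under 5 N at every reading.

**Check that disagreed:** in the final two-view measurement the tops of the four pots I moved came out at 78 to 81 mm, where 84 mm is expected. I put this down to my pixel readings, because each pot was set down at a gripper height that matches standing flat on the bottom. I did not measure it again before handing in.

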